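# Jack up the stuck showcase lid and hold it

### The job

Set the red lever jack flat on the table with its saddle centred under the orange lift point of the showcase lid, then pump: one full stroke of the handle to break the lid free, let the handle come all the way back up, then press it fully down again. Finish while still holding the handle down, so that the jack alone keeps the lid raised. Lift the lid only with the jack, never by hand, and leave everything else on the bench where it is.

Things in the scene. Friction and masses are not known exactly. Their poses are not given: they have to be found in the camera images.
- case: Low wooden jewellery showcase fixed to the table: a 280 mm wide (y), 75 mm high box from x = +50 to +210 mm of its origin, which lies on the table straight below the lift point; +x points from there into the box. Its framed glass lid (top at 87 mm) hinges on the far upper edge; a steel tongue juts from the middle of the lid's near edge over the free table.
- lift_point (a point): Lift point: centre of the underside of the orange pad (32 mm across) under the lid's tongue, 70 mm above the table when shut; an orange disc marks it on top of the tongue. The tongue is 44 mm wide, 6 mm thick, its top at 81 mm, and ends 22 mm beyond the lift point (towards the case's -x). Lifting it takes 4 to 6 N; the lid falls shut by itself.
- jack: Loose red lever jack, 0.8 kg. Origin: underside of the base, below the carrying fin; x towards the saddle, z up. Base 80 mm wide, x = -140 to +85 mm. Fin: upright black plate at the origin, 34 mm along x, 14 mm thick along y, top at 82 mm; grip it across y. Ram housing 40 mm across at x = +60. Handle pivot (along y) at x = -40, z = 30 mm. Handle up, it slides under the tongue with 10 mm to spare.
- saddle_top (a point): Centre of the top of the jack's round steel saddle (36 mm across): at x = +60 mm, z = 60 mm in the jack's frame with the handle up; rises 5.6 mm per 0.1 rad of handle, 28 mm in a full stroke.
- jack_handle (a joint): Pump handle: 0 all the way up (at rest, a spring brings it back), 0.5 rad all the way down (stop). Takes about 3 N at first, 6 to 12 N at the bottom with the lid on the saddle; the saddle goes up and down with it (no ratchet), so it must be held to hold the lid.
- handle_bar (a point): Centre of the black cross bar at the handle's end (20 mm diameter, 60 mm long along the jack's y), 85 mm from the pivot: in the jack's frame at x = -115, z = 71 mm with the handle up, x = -125, z = 30 mm with it down. Press it from above.
- bead_tray: Bystander: loose compartment tray with beads, 150 x 110 x 22 mm, origin at centre of underside. It and the jack stand one on the left and one on the right.
- pliers: Bystander: orange-handled pliers lying flat, 140 mm long, origin at the joint.
- tweezers: Bystander: blue tweezers lying flat, 120 mm long.
- ring_cone: Bystander: white ring cone, 52 mm foot, 90 mm high.
- ring_box: Bystander: blue ring box, 55 x 55 x 38 mm.
Things that resemble listed ones, but are neither listed nor needed, are in the scene too. Of the things that look like the jack, the smaller one is meant.

How it is judged:
By the outcome, as a careful person would: the job done as asked, in the order asked, and still so for the second after the job is handed in, while the arm keeps its last pose, push and grip.
It also fails if it takes over 58 s, if anything falls off the work surface, if the arm or the gripper's body presses on something with over 40 N, if the wrist force passes 120 N, or if a joint passes its speed limit or range.

### The arm

A 7-joint arm with a two-finger parallel gripper is mounted at the origin on the work surface. World frame = base frame: x ahead of the robot, y to its left, z up, the work surface at z = 0. Lengths are in m, angles in rad, forces in N, time in s.
With the tool pointing down it reaches from about 0.425 to 0.875 m from the base axis. Payload 8.4 kg.
Tool frame: the origin (TCP) lies midway between the tips of the shut fingers; the grasp point (between the pads) lies 19 mm behind it; z points along the fingers, y is the direction in which the jaws open and shut (so a half turn about z gives the same grasp; the last joint's range is limited). The gripper opens to 87 mm and grips with 3 to 60 N. Pads are 19 mm wide; open, the fingers measure 117 mm over their backs; the gripper's body (75 mm by 190 mm) begins 51 mm behind the grasp point.
Start: joints at [1.163, 0.333, 0.04, 1.465, -0.013, 1.343, -0.059], TCP at [0.198, -0.619, 0.223] pointing down, gripper open.
Joint ranges: [-2.58, 2.58], [-0.38, 2.09], [-1.3, 1.39], [0.25, 2.4], [-1.5, 4.64], [0.08, 2.09], [-2.65, 2.65]. Speed limits (rad/s): [2.22, 2.22, 2.79, 2.79, 3.14, 3.14, 3.14].

### API

Orientations are given as a rotation vector (axis times angle).
In Python, from cell import arm gives the robot as it stands.
- The arm moves only by the shell command python3 -m handwheel 'ROWS' [FORCE]. ROWS is JSON, a list of rows, each an object with "claw": the opening, from 0 (shut) to 1 (fully open); "travel": the shift along the tool's x, y, z scaled (see below), a list of three; "roll": the turn about the tool's z scaled (see below). A call has 1 to 12 rows; each row shifts and turns the commanded pose from where the row before left it, along the tool's axes as they then stand; what a row does not reach is not made up. The controller multiplies each number of a shift by 0.2 m and each number of a turn by 30 degrees. A row lasts 1/12 s, in which the tool goes at most 41.7 mm and 7.16 degrees, less where a joint would pass 70% of its speed; a pose out of reach is approached as far as the arm can. A call with a number of a shift or a turn outside -1 to 1 is refused whole. A call with a gripper value outside its range is refused whole. The fingers move at their own pace and stop on an object; FORCE is the grip in N (left out, the last holds). Time passes only in rows, so rows that do not move let the fingers close. It gives the time, the measured TCP pose, the force and the opening at its end, in the units of the state.
- arm.get_state(): the state, without advancing time (a new reading comes with each control period).
- arm.read_camera(name): name is "scene" or "top"; returns a dict with "pixels" (420x560x3 uint8, red, green, blue), "fx", "fy", "cx", "cy" (pixels), "R" (3x3) and "t" (3): a world point X has camera coordinates R X + t. Camera axes: x right, y down, z forward; pixel columns grow to the right and rows downward; lengths in m; the calibration is good to about 2 mm. A picture is of the moment at which its call begins. There is no depth.
- arm.finish_job(): hands the job in, once; it reports no verdict.
Trained networks look in the newest picture that a camera, given by its name, has taken for a name from the list of things; names that differ only in an ending like _2 or _b are one class to them, and where a whole thing is asked for, a point or a joint stands for the part that bears it (a point fixed in the world has none). Each returns a list of dicts, best first, with "conf" (0 to 1); they miss things now and then, are a little off and sometimes report something else, mostly with a low value. They report only what shows in the picture. A call takes as long as a camera call. They do not tell look-alikes from the thing itself.
- arm.boxes_of(camera, label): "position" ([column, row] in pixels, amid what is visible of it).
- arm.regions_of(camera, label): "region" (420x560 bool, what is visible of it) and "position" ([column, row] in pixels, amid what is visible of it).
The state is a dict: "time_s": time; "q": joint angles; "joint_velocities": joint speeds; "joint_efforts": joint torques, N m; "eef_pos": TCP position; "ee_rot": TCP orientation; "force": force on the tool from outside, world axes, zero at the start; "ft_torque": the same for the moment, N m; "finger_gap": finger opening in m.
Only numpy, scipy, OpenCV 4.12 (cv2) and the standard library are available. Lean on these libraries where they do the work, as an engineer would, in place of code of your own. Each camera call takes 0.05 s, during which the arm holds its last target.

## Working session

There is one attempt and no reset: what is moved stays moved. The work goes in short steps, Python scripts to look and compute and a shell command to move; the robot and the scene stay as the last step left them, time stands still between calls to the robot, and variables do not carry over. Pictures are saved under pics/ and viewed, and the job is handed in when it is done.

```bash
ls; mkdir -p pics; python3 - <<'E'
from cell import arm
import cv2
s=arm.get_state()
print({k:s[k] for k in ['time_s','eef_pos','ee_rot','force','finger_gap']})
for n in ['scene','top']:
    c=arm.read_camera(n)
    cv2.imwrite(f'pics/{n}0.png',c['pixels'][:,:,::-1])
    print(n,c['fx'],c['fy'],c['cx'],c['cy'],c['R'],c['t'])
    for l in ['case','jack','bead_tray','handle_bar','saddle_top','lift_point','pliers','tweezers','ring_cone','ring_box']:
        try: print(l,[(round(d['conf'],2),[round(float(v)) for v in d['position']]) for d in arm.boxes_of(n,l)])
        except Exception as e: print(l,e)
E
```

```text
pics
{'time_s': 0.0, 'eef_pos': array([ 0.19738237, -0.61879892,  0.22163664]), 'ee_rot': array([-3.10262741e+00, -4.82918711e-01,  5.88706370e-04]), 'force': array([-0.77201853,  0.1213908 ,  0.22943351]), 'finger_gap': 0.08689720034629439}
scene 458.3518985041064 458.3518985041064 281.53949784625524 208.1954328353906 [[ 0.81506693  0.57912152 -0.01685712]
 [ 0.43893375 -0.63623199 -0.63446514]
 [-0.37815746  0.50973239 -0.77276764]] [-0.41877186 -0.15636699  1.60135312]
case [(0.76, [360, 272])]
jack [(0.7, [230, 287]), (0.57, [260, 148])]
bead_tray [(0.67, [336, 169])]
handle_bar [(0.82, [236, 123]), (0.56, [200, 268])]
saddle_top [(0.66, [288, 148])]
lift_point [(0.58, [366, 262]), (0.47, [160, 381])]
pliers [(0.71, [164, 379])]
tweezers [(0.63, [373, 137])]
ring_cone [(0.74, [244, 364])]
ring_box [(0.72, [394, 175])]
top 530.0349024476894 530.0349024476894 282.2240853685868 212.75015986624103 [[ 0.02032982 -0.99978236 -0.00468288]
 [-0.9913419  -0.01955002 -0.12984235]
 [ 0.12972254  0.00728201 -0.99152359]] [-0.00345553  0.48841694  1.55061871]
case [(0.67, [292, 114])]
jack [(0.86, [201, 293]), (0.73, [363, 206]), (0.2, [461, 204])]
bead_tray [(0.62, [183, 200])]
handle_bar [(0.83, [198, 329]), (0.49, [373, 231])]
saddle_top [(0.68, [360, 177])]
lift_point [(0.98, [293, 107])]
pliers [(0.92, [461, 204])]
tweezers [(0.59, [114, 184])]
ring_cone [(0.51, [414, 150]), (0.28, [461, 206]), (0.25, [360, 177])]
ring_box [(0.58, [162, 139])]
```

View pics/scene0.png

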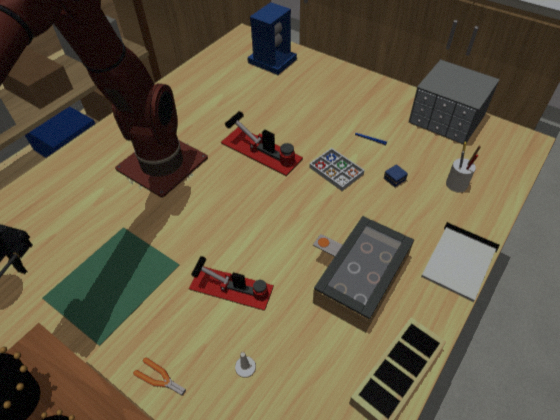

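View pics/top0.png

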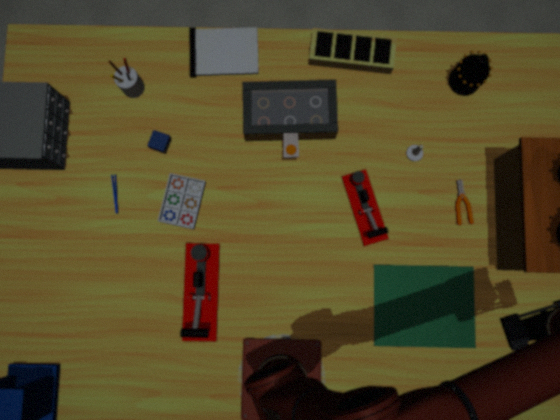

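The smaller jack is the one at top-view (365,207), scene (231,287). The lift disc is at top (291,149), scene (323,242), and the tray is on the left at top (183,200). Next I'll measure these precisely.

```bash
cat > h.py <<'E'
from cell import arm
import numpy as np, cv2
def proj(c,X):
    p=c['R']@np.asarray(X,float)+c['t']; return np.array([c['fx']*p[0]/p[2]+c['cx'],c['fy']*p[1]/p[2]+c['cy']])
def back(c,uv,z):
    R=np.array(c['R']);t=np.array(c['t'])
    d=R.T@np.array([(uv[0]-c['cx'])/c['fx'],(uv[1]-c['cy'])/c['fy'],1]); o=-R.T@t
    return o+d*(z-o[2])/d[2]
def jackpts(x,y,a,z=0):
    ca,sa=np.cos(a),np.sin(a)
    f=lambda p:[x+ca*p[0]-sa*p[1],y+sa*p[0]+ca*p[1],z+p[2]]
    return f
def crop(c,x0,y0,x1,y1,k,name,draw=()):
    im=cv2.resize(np.ascontiguousarray(c['pixels'][y0:y1,x0:x1,::-1]),None,fx=k,fy=k,interpolation=cv2.INTER_CUBIC)
    im=cv2.convertScaleAbs(im,alpha=1.6)
    for P,col in draw:
        u=proj(c,P); cv2.circle(im,tuple(int(round(v)) for v in ((u[0]+.5-x0)*k,(u[1]+.5-y0)*k)),2,col,-1)
    cv2.imwrite('pics/'+name,im)
E
python3 - <<'E'
from h import *
for n in ['top','scene']:
    c=arm.read_camera(n); im=c['pixels'].astype(int)
    hsv=cv2.cvtColor(c['pixels'],cv2.COLOR_RGB2HSV)
    # orange disc
    x0,y0=(275,135) if n=='top' else (305,225)
    sub=hsv[y0:y0+30,x0:x0+35]
    m=(sub[...,1]>190)&(sub[...,0]<18)&(sub[...,2]>90)
    v,u=np.nonzero(m); print(n,'disc',len(u),u.mean()+x0,v.mean()+y0, back(c,(u.mean()+x0,v.mean()+y0),.081))
    # red jack
    m=((hsv[...,0]<6)|(hsv[...,0]>174))&(hsv[...,1]>200)&(hsv[...,2]>90)
    k,lab,st,ce=cv2.connectedComponentsWithStats(m.astype(np.uint8))
    for i in range(1,k):
        if st[i,4]>150: print(st[i],ce[i])
    for r in arm.regions_of(n,'jack'): print('jack',r['conf'],r['position'],r['region'].sum())
    for r in arm.regions_of(n,'handle_bar'): print('bar',r['conf'],r['position'],back(c,r['position'],.071))
    for r in arm.regions_of(n,'case'): print('case',r['conf'],r['position'])
    if n=='top': crop(c,335,160,395,250,6,'tj.png'); crop(c,235,75,345,170,6,'tc.png')
    else: crop(c,180,245,285,315,6,'sj.png'); crop(c,300,210,420,330,5,'sc.png')
E
```

```text
top disc 41 290.6341463414634 149.1219512195122 [ 0.67093868 -0.01490663  0.081     ]
[362 170  22  57 309] [372.12621359 200.84142395]
[343 175  44  70 602] [359.19601329 212.45681063]
[183 243  13  84 654] [188.63455657 285.7675841 ]
[ 183  244   36   97 1068] [210.30524345 293.61235955]
jack 0.77 [366.6, 209.4] 1910
jack 0.66 [198.3, 295.2] 3477
bar 0.86 [196.1, 329.8] [0.14428824 0.2430446  0.071     ]
bar 0.62 [373.4, 230.2] [ 0.43751157 -0.25901396  0.071     ]
case 0.75 [290.1, 113.3]
case 0.51 [364.4, 206.2]
scene disc 15 323.1333333333333 242.0 [ 0.66785701 -0.01406053  0.081     ]
jack 0.83 [230.9, 287.8] 2253
jack 0.5 [364.5, 262.3] 5730
bar 0.75 [235.1, 123.9] [0.13825844 0.24714127 0.071     ]
bar 0.54 [200.9, 269.1] [ 0.44051656 -0.27190898  0.071     ]
case 0.87 [361.7, 272.1]
```

View pics/tj.png

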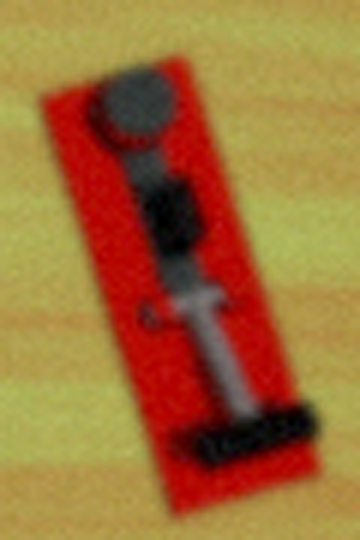

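View pics/sj.png

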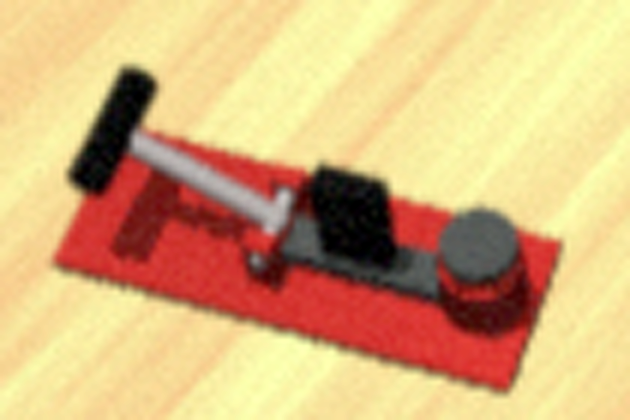

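View pics/tc.png

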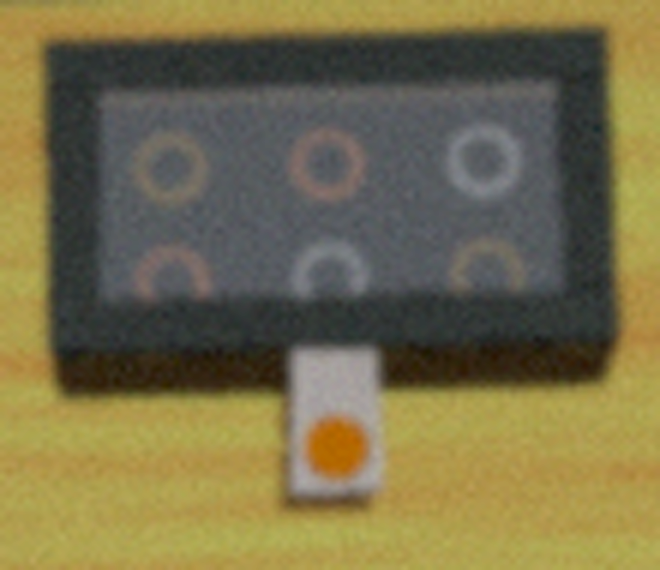

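View pics/sc.png

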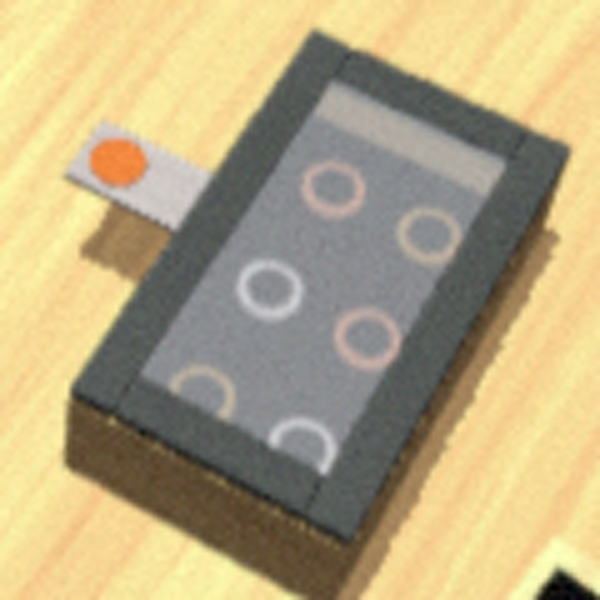

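```bash
python3 - <<'E'
from h import *
from scipy.optimize import least_squares
ct=arm.read_camera('top');cs=arm.read_camera('scene')
T=lambda p:(p[0]/6+335-.42,p[1]/6+160-.42)
S=lambda p:(p[0]/6+180-.42,p[1]/6+245-.42)
obs=[(ct,(85,40,'b'),T((42,97))),(ct,(85,-40,'b'),T((185,57))),(ct,(-140,-40,'b'),T((320,472))),(ct,(-140,40,'b'),T((172,516))),
(ct,(60,0,60),T((140,100))),(ct,(-115,0,76),T((255,436))),
(cs,(85,40,'b'),S((562,240))),(cs,(85,-40,'b'),S((510,390))),(cs,(-140,-40,'b'),S((53,262))),(cs,(60,0,60),S((479,243))),(cs,(-115,0,71),S((113,130)))]
def res(p,full=False):
    f=jackpts(p[0],p[1],p[2]); r=[]
    for c,q,u in obs:
        z=p[3] if q[2]=='b' else q[2]/1000
        r.append(proj(c,f((q[0]/1000,q[1]/1000,z)))-u)
    return np.array(r) if full else np.ravel(r)
s=least_squares(res,[.5,-.24,.2,.01],loss='soft_l1'); print(s.x,np.degrees(s.x[2])); print(res(s.x,True).round(2))
T=lambda p:(p[0]/6+235-.42,p[1]/6+75-.42)
S=lambda p:(p[0]/5+300-.4,p[1]/5+210-.4)
o2=[(ct,(210,140,87),T((48,42))),(ct,(210,-140,87),T((605,30))),(ct,(50,-140,87),T((618,335))),(ct,(50,140,87),T((57,352))),(ct,(0,0,81),T((337,447))),
(cs,(210,140,87),S((315,30)))]
o2=o2[:5]+[(cs,(210,140,87),S((315,30))),(cs,(210,-140,87),S((568,150))),(cs,(50,-140,87),S((352,540))),(cs,(50,140,87),S((72,392))),(cs,(0,0,81),S((118,162)))]
def cyc(o2):
  def r2(p,full=False):
    f=jackpts(p[0],p[1],p[2]); r=[(proj(c,f((q[0]/1000,q[1]/1000,q[2]/1000)))-u)*(2 if q[0]==0 else 1) for c,q,u in o2]
    return np.array(r) if full else np.ravel(r)
  return r2
import itertools
# scene corner order: try the cyclic labels
L=[(210,140,87),(210,-140,87),(50,-140,87),(50,140,87)]
for k in range(4):
    o3=o2[:5]+[(cs,L[(i+k)%4],o2[5+i][2]) for i in range(4)]+[o2[9]]
    r2=cyc(o3); s2=least_squares(r2,[.67,-.014,0],loss='soft_l1')
    print(k,s2.cost,s2.x,np.degrees(s2.x[2]))
    if s2.cost<50: print(r2(s2.x,True).round(2))
E
```

```text
[ 0.53994042 -0.23394904  0.31004585  0.00864289] 17.7643185440687
[[-0.86  0.09]
 [ 0.26 -0.6 ]
 [ 0.61  0.52]
 [-0.08  0.8 ]
 [ 0.08  0.29]
 [ 0.09  0.3 ]
 [ 0.69  0.17]
 [ 0.03  0.22]
 [-0.22 -0.21]
 [ 0.32  0.12]
 [ 0.42  0.29]]
0 395.67506636626246 [ 0.67003789 -0.01648255  0.08393383] 4.809053964639919
1 510.0742727141128 [ 0.66925957 -0.01442169  0.03059514] 1.7529723904234578
2 398.37369435522845 [ 0.66925511 -0.01441559  0.03044388] 1.7443055969589814
3 3.6988593898157793 [ 0.66966021 -0.01540588  0.04533075] 2.5972605122962302
[[-0.66 -0.13]
 [ 0.5  -0.55]
 [ 0.41  0.81]
 [-1.34  0.42]
 [ 0.1   0.94]
 [-0.18 -0.2 ]
 [ 1.27 -0.26]
 [ 0.1   0.6 ]
 [-0.32 -0.51]
 [ 0.45  1.25]]
```

```bash
cat >> h.py <<'E'
from scipy.spatial.transform import Rotation as Ro
def plan(x,y,z,yaw=None):
    s=arm.get_state(); R=Ro.from_rotvec(s['ee_rot']).as_matrix()
    d=R.T@(np.array([x,y,z])-s['eef_pos']); cur=np.degrees(np.arctan2(R[1,0],R[0,0]))
    print('t',round(s['time_s'],2),'pos',s['eef_pos'].round(4),'yaw',cur.round(2),'tilt',np.degrees(np.arccos(-R[2,2])).round(2),'F',np.round(s['force'],1),'gap',round(s['finger_gap'],4),'q',np.round(s['q'],2))
    print(' travel units',(d/.2).round(3),'dist',np.linalg.norm(d).round(3),'' if yaw is None else ('roll units %.3f (tool z down: +roll = -yaw)'%(-(yaw-cur)/30)))
E
python3 -c "
from h import *
plan(.540,-.234,.20,17.76)"
```

```text
t 1.6 pos [ 0.1975 -0.6192  0.2225] yaw 17.69 tilt 0.01 F [ 0.4 -0.8 -0.4] gap 0.0871 q [ 1.16  0.33  0.04  1.47 -0.01  1.34 -0.06]
 travel units [ 2.217 -1.314  0.113] dist 0.516 roll units -0.002 (tool z down: +roll = -yaw)
```

```bash
r='{"claw":1,"travel":[0.17,-0.1,0.009],"roll":0}'; python3 -m handwheel '[{"claw":1,"travel":[0.17,-0.1,0.009],"roll":0},{"claw":1,"travel":[0.17,-0.1,0.009],"roll":0},{"claw":1,"travel":[0.17,-0.1,0.009],"roll":0},{"claw":1,"travel":[0.17,-0.1,0.009],"roll":0},{"claw":1,"travel":[0.17,-0.1,0.009],"roll":0},{"claw":1,"travel":[0.17,-0.1,0.009],"roll":0},{"claw":1,"travel":[0.17,-0.1,0.009],"roll":0},{"claw":1,"travel":[0.17,-0.1,0.009],"roll":0},{"claw":1,"travel":[0.17,-0.1,0.009],"roll":0},{"claw":1,"travel":[0.17,-0.1,0.009],"roll":0},{"claw":1,"travel":[0.17,-0.1,0.009],"roll":0},{"claw":1,"travel":[0.17,-0.1,0.009],"roll":0}]' 50
python3 -c "
from h import *
plan(.540,-.234,.12,17.76)"
```

```text
time_s: 2.6
eef_pos: [0.5143, -0.2651, 0.2012]
ee_rot: [3.104, 0.483, 0.001]
force: [0.1, -0.8, 0.9]
finger_gap: 0.0871
t 2.6 pos [ 0.5143 -0.2651  0.2012] yaw 17.68 tilt 0.04 F [ 0.1 -0.8  0.9] gap 0.0871 q [ 0.63  0.22 -0.26  1.66  0.06  1.27 -0.91]
 travel units [ 0.169 -0.109  0.406] dist 0.091 roll units -0.003 (tool z down: +roll = -yaw)
```

```bash
python3 -m handwheel '[{"claw":1,"travel":[0.08,-0.05,0.1],"roll":0},{"claw":1,"travel":[0.08,-0.05,0.1],"roll":0},{"claw":1,"travel":[0,0,0.1],"roll":0},{"claw":1,"travel":[0,0,0.1],"roll":0},{"claw":1,"travel":[0,0,0],"roll":0}]'
python3 - <<'E'
from h import *
plan(.540,-.234,.048,17.76)
c=arm.read_camera('top'); crop(c,320,150,410,250,6,'t2.png'); c=arm.read_camera('scene'); crop(c,170,210,290,315,5,'s2.png')
E
```

```text
time_s: 3.02
eef_pos: [0.5356, -0.2366, 0.117]
ee_rot: [-3.101, -0.484, 0.008]
force: [-1.0, 0.3, -0.8]
finger_gap: 0.0873
t 3.02 pos [ 0.5356 -0.2366  0.117 ] yaw 17.74 tilt 0.35 F [-1.   0.3 -0.8] gap 0.0873 q [ 0.58  0.3  -0.28  1.74  0.09  1.12 -0.99]
 travel units [ 0.026 -0.004  0.345] dist 0.069 roll units -0.001 (tool z down: +roll = -yaw)
```

View pics/s2.png

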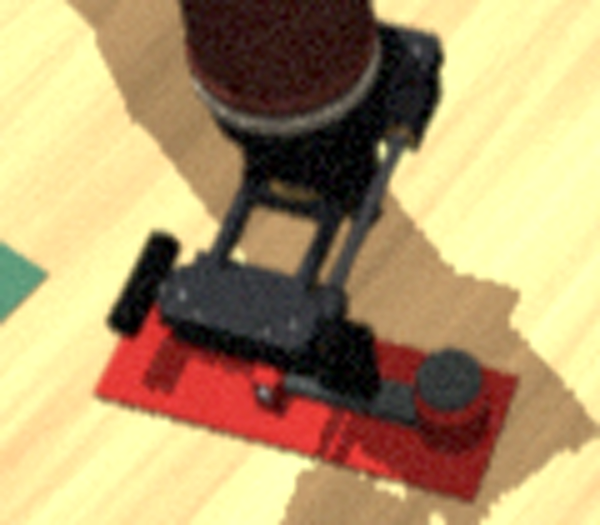

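View pics/t2.png

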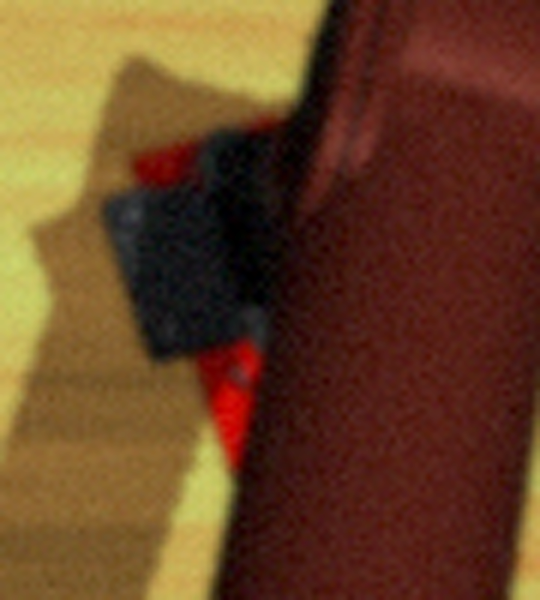

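```bash
python3 - <<'E'
from h import *
s=arm.get_state();R=Ro.from_rotvec(s['ee_rot']).as_matrix();P=s['eef_pos']
for n,(x0,y0,x1,y1),k in [('scene',(170,210,290,315),5),('top',(320,150,410,250),6)]:
    c=arm.read_camera(n); d=[]
    for y in (-.0435,-.0585,.0435,.0585): 
        for x in (-.0095,.0095): d.append((P+R@[x,y,0],(0,255,0)))
    for y in (-.095,.095):
        for x in (-.0375,.0375): d.append((P+R@[x,y,-.07],(255,255,0)))
    d.append((P,(255,0,255)))
    f=jackpts(.54,-.234,.31)
    for x in(-.017,.017):
        for y in (-.007,.007): d.append((f((x,y,.082)),(0,0,255)))
    crop(c,x0,y0,x1,y1,k,n+'3.png',d)
E
```

```text
(no output)
```

View pics/scene3.png

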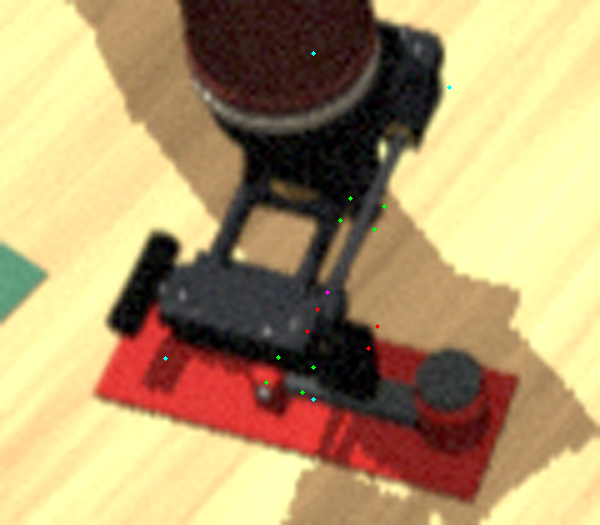

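View pics/top3.png

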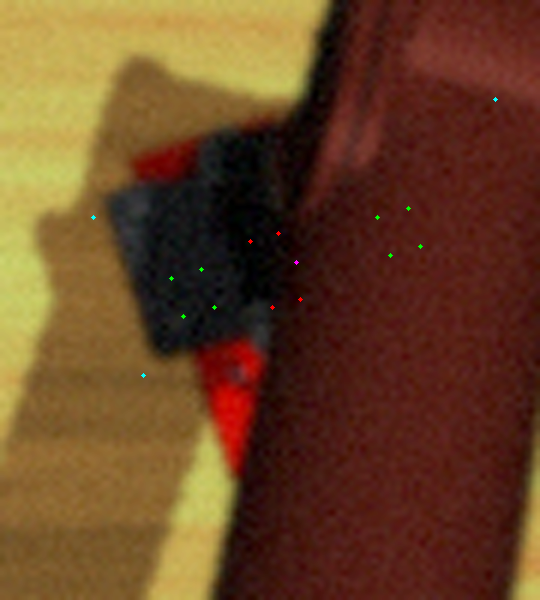

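```bash
python3 -m handwheel '[{"claw":1,"travel":[0.025,0,0.03],"roll":0},{"claw":1,"travel":[0,0,0.05],"roll":0},{"claw":1,"travel":[0,0,0.05],"roll":0},{"claw":1,"travel":[0,0,0],"roll":0}]'
python3 - <<'E'
from h import *
plan(.540,-.234,.048,17.76)
c=arm.read_camera('scene'); crop(c,190,225,280,310,8,'s4.png')
E
```

```text
time_s: 3.55
eef_pos: [0.5411, -0.2358, 0.0924]
ee_rot: [-3.102, -0.483, 0.004]
force: [-0.8, -0.3, -0.1]
finger_gap: 0.0868
t 3.55 pos [ 0.5411 -0.2358  0.0924] yaw 17.7 tilt 0.19 F [-0.8 -0.3 -0.1] gap 0.0868 q [ 0.57  0.33 -0.28  1.75  0.1   1.07 -1.01]
 travel units [-0.002 -0.01   0.222] dist 0.044 roll units -0.002 (tool z down: +roll = -yaw)
```

View pics/s4.png

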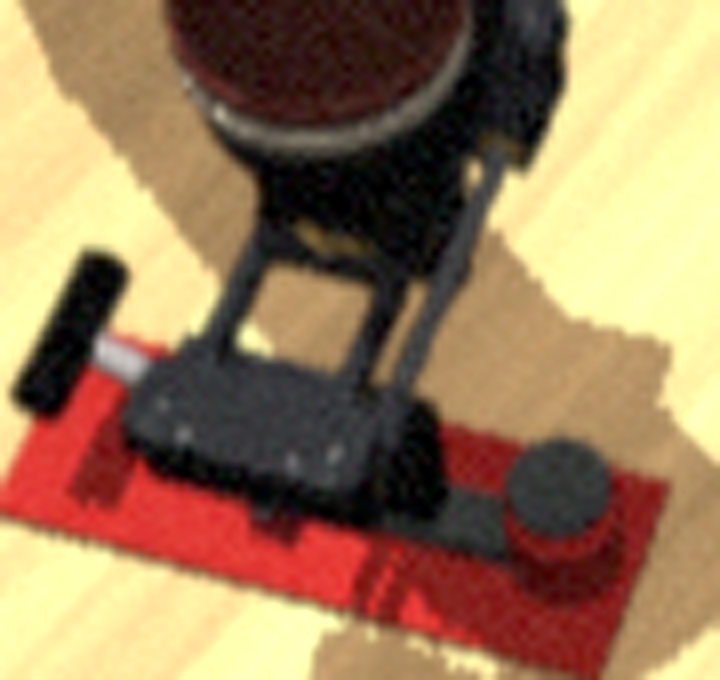

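```bash
python3 -m handwheel '[{"claw":1,"travel":[0,-0.01,0.04],"roll":0},{"claw":1,"travel":[0,0,0.04],"roll":0},{"claw":1,"travel":[0,0,0.02],"roll":0},{"claw":1,"travel":[0,0,0],"roll":0}]'
python3 - <<'E'
from h import *
plan(.540,-.234,.050,17.76)
E
python3 -m handwheel '[{"claw":1,"travel":[0,0,0.04],"roll":0},{"claw":1,"travel":[0,0,0.04],"roll":0},{"claw":1,"travel":[0,0,0.02],"roll":0},{"claw":1,"travel":[0,0,0],"roll":0}]'
python3 - <<'E'
from h import *
plan(.540,-.234,.048,17.76)
c=arm.read_camera('scene'); crop(c,190,225,280,310,8,'s5.png')
E
```

```text
time_s: 3.93
eef_pos: [0.541, -0.2341, 0.0735]
ee_rot: [-3.103, -0.483, 0.003]
force: [-0.0, -0.0, -0.6]
finger_gap: 0.0869
t 3.93 pos [ 0.541  -0.2341  0.0735] yaw 17.7 tilt 0.12 F [-0.  -0.  -0.6] gap 0.0869 q [ 0.56  0.35 -0.28  1.77  0.11  1.04 -1.02]
 travel units [-0.005 -0.002  0.118] dist 0.024 roll units -0.002 (tool z down: +roll = -yaw)
time_s: 4.27
eef_pos: [0.541, -0.2341, 0.0535]
ee_rot: [-3.103, -0.483, 0.003]
force: [-0.3, 0.4, 0.1]
finger_gap: 0.0866
t 4.27 pos [ 0.541  -0.2341  0.0535] yaw 17.69 tilt 0.12 F [-0.3  0.4  0.1] gap 0.0866 q [ 0.56  0.37 -0.27  1.79  0.12  1.   -1.02]
 travel units [-0.005 -0.002  0.028] dist 0.006 roll units -0.002 (tool z down: +roll = -yaw)
```

View pics/s5.png

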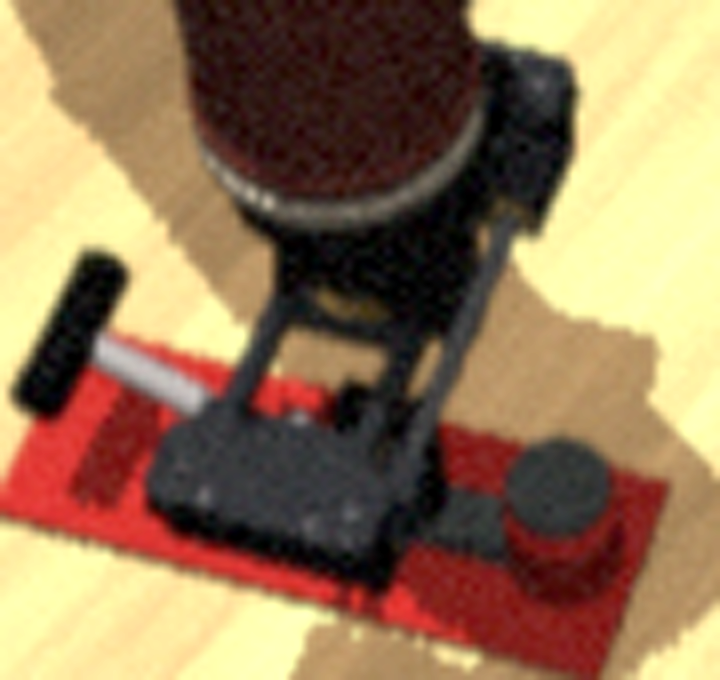

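Nothing has touched so far: the fin sits between the fingers and the force is about zero. I'll lower slightly and grip.

```bash
python3 -m handwheel '[{"claw":1,"travel":[-0.005,0,0.025],"roll":0},{"claw":0,"travel":[0,0,0],"roll":0},{"claw":0,"travel":[0,0,0],"roll":0},{"claw":0,"travel":[0,0,0],"roll":0},{"claw":0,"travel":[0,0,0],"roll":0},{"claw":0,"travel":[0,0,0],"roll":0},{"claw":0,"travel":[0,0,0],"roll":0},{"claw":0,"travel":[0,0,0],"roll":0},{"claw":0,"travel":[0,0,0],"roll":0}]' 55
python3 - <<'E'
from h import *
plan(.540,-.234,.080,17.76)
E
```

```text
time_s: 5.07
eef_pos: [0.5409, -0.2347, 0.05]
ee_rot: [3.104, 0.483, 0.0]
force: [0.8, -0.7, 0.1]
finger_gap: 0.0413
t 5.07 pos [ 0.5409 -0.2347  0.05  ] yaw 17.69 tilt 0.01 F [ 0.8 -0.7  0.1] gap 0.0413 q [ 0.56  0.38 -0.27  1.79  0.12  0.99 -1.02]
 travel units [-0.003 -0.005 -0.15 ] dist 0.03 roll units -0.002 (tool z down: +roll = -yaw)
```

```bash
python3 -m handwheel '[{"claw":0,"travel":[0,0,0],"roll":0},{"claw":0,"travel":[0,0,0],"roll":0},{"claw":0,"travel":[0,0,0],"roll":0},{"claw":0,"travel":[0,0,0],"roll":0},{"claw":0,"travel":[0,0,0],"roll":0},{"claw":0,"travel":[0,0,0],"roll":0},{"claw":0,"travel":[0,0,0],"roll":0},{"claw":0,"travel":[0,0,0],"roll":0}]' 55
python3 -m handwheel '[{"claw":0,"travel":[0,0,-0.02],"roll":0},{"claw":0,"travel":[0,0,-0.04],"roll":0},{"claw":0,"travel":[0,0,-0.05],"roll":0},{"claw":0,"travel":[0,0,-0.02],"roll":0},{"claw":0,"travel":[0,0,0],"roll":0},{"claw":0,"travel":[0,0,0],"roll":0}]'
python3 - <<'E'
from h import *
a=np.radians(2.6); L=np.array([.6697,-.0154]); u=np.array([np.cos(a),np.sin(a)])
T=L-.165*u; print(T)
plan(*T,.076,2.6)
c=arm.read_camera('scene'); crop(c,180,215,280,310,8,'s6.png')
E
```

```text
time_s: 5.73
eef_pos: [0.5408, -0.2342, 0.0498]
ee_rot: [-3.103, -0.484, 0.001]
force: [-0.3, 3.1, 0.5]
finger_gap: 0.0139
time_s: 6.23
eef_pos: [0.5411, -0.2349, 0.0764]
ee_rot: [3.104, 0.483, 0.001]
force: [-0.6, -0.8, -9.2]
finger_gap: 0.0136
[ 0.50486986 -0.02288489]
t 6.23 pos [ 0.5411 -0.2349  0.0764] yaw 17.68 tilt 0.05 F [-0.6 -0.8 -9.2] gap 0.0136 q [ 0.57  0.35 -0.28  1.77  0.11  1.04 -1.01]
 travel units [ 1.490e-01 -1.065e+00  1.000e-03] dist 0.215 roll units 0.503 (tool z down: +roll = -yaw)
```

View pics/s6.png

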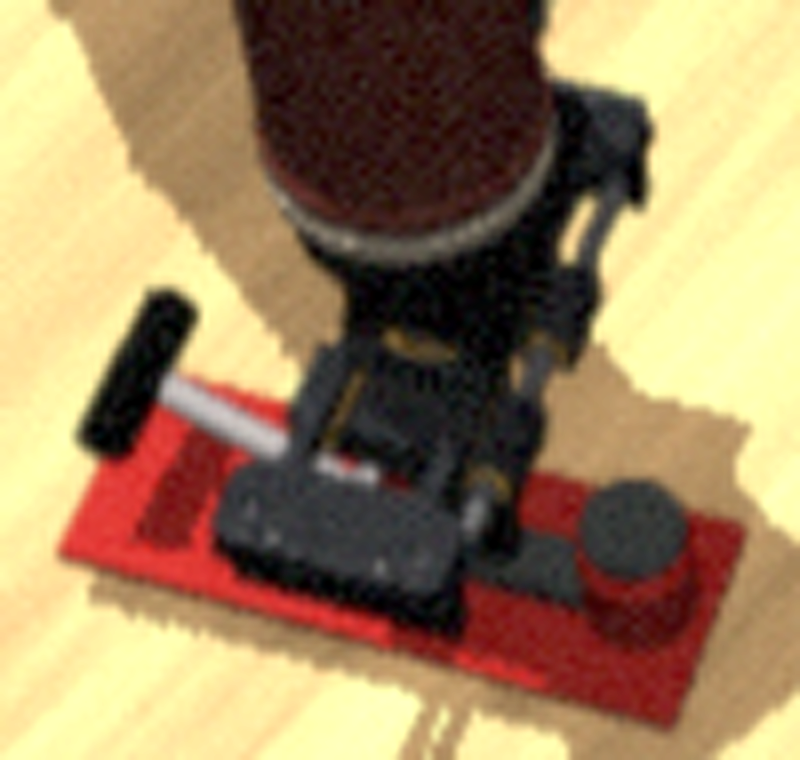

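```bash
python3 -m handwheel '[{"claw":0,"travel":[-0.06,0,0],"roll":0.1},{"claw":0,"travel":[-0.06,0,0],"roll":0.15},{"claw":0,"travel":[-0.06,0,0],"roll":0.15},{"claw":0,"travel":[0,0,0],"roll":0.1},{"claw":0,"travel":[0,0,0],"roll":0}]'
python3 - <<'E'
from h import *
plan(.505,-.0229,.076,2.6)
E
```

```text
time_s: 6.7
eef_pos: [0.505, -0.2438, 0.0755]
ee_rot: [-3.141, -0.068, 0.002]
force: [0.9, 0.0, -8.9]
finger_gap: 0.0136
t 6.7 pos [ 0.505  -0.2438  0.0755] yaw 2.49 tilt 0.06 F [ 0.9  0.  -8.9] gap 0.0136 q [ 0.57  0.29 -0.23  1.84  0.08  1.02 -1.22]
 travel units [ 0.048 -1.104 -0.002] dist 0.221 roll units -0.004 (tool z down: +roll = -yaw)
```

```bash
python3 -m handwheel '[{"claw":0,"travel":[0.006,-0.06,0],"roll":0},{"claw":0,"travel":[0.006,-0.12,0],"roll":0},{"claw":0,"travel":[0.006,-0.15,0],"roll":0},{"claw":0,"travel":[0.006,-0.15,0],"roll":0},{"claw":0,"travel":[0.006,-0.15,0],"roll":0},{"claw":0,"travel":[0.006,-0.15,0],"roll":0},{"claw":0,"travel":[0.006,-0.15,0],"roll":0},{"claw":0,"travel":[0.006,-0.12,0],"roll":0},{"claw":0,"travel":[0,-0.054,0],"roll":0},{"claw":0,"travel":[0,0,0],"roll":0},{"claw":0,"travel":[0,0,0],"roll":0}]'
python3 - <<'E'
from h import *
plan(.505,-.0229,.054,2.6)
s=arm.get_state();p=s['eef_pos']
a=np.radians(2.55)
f=jackpts(p[0],p[1],a,p[2]-.05)
d=[(f((x/1000,y/1000,z/1000)),(255,255,0)) for x,y,z in [(85,40,9),(85,-40,9),(-140,40,9),(-140,-40,9),(60,0,60),(-115,0,71)]]
c=arm.read_camera('scene'); crop(c,230,180,350,290,6,'s7.png',d)
c=arm.read_camera('top'); crop(c,240,120,350,250,5,'t7.png',d)
E
```

```text
time_s: 7.62
eef_pos: [0.5054, -0.0215, 0.0759]
ee_rot: [3.141, 0.08, 0.0]
force: [-0.7, 0.2, -7.7]
finger_gap: 0.0135
t 7.62 pos [ 0.5054 -0.0215  0.0759] yaw 2.9 tilt 0.01 F [-0.7  0.2 -7.7] gap 0.0135 q [ 0.3   0.2  -0.38  1.96  0.09  0.99 -1.64]
 travel units [-0.002  0.007  0.11 ] dist 0.022 roll units 0.010 (tool z down: +roll = -yaw)
```

View pics/s7.png

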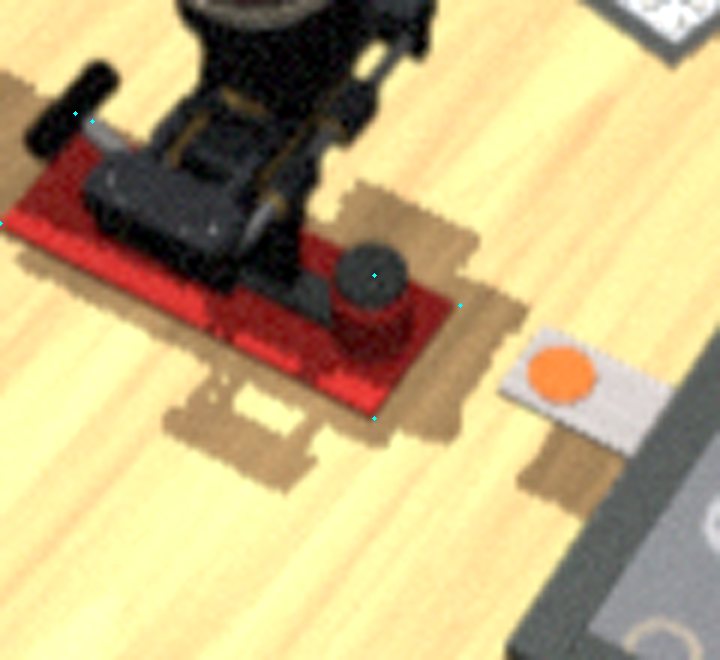

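View pics/t7.png

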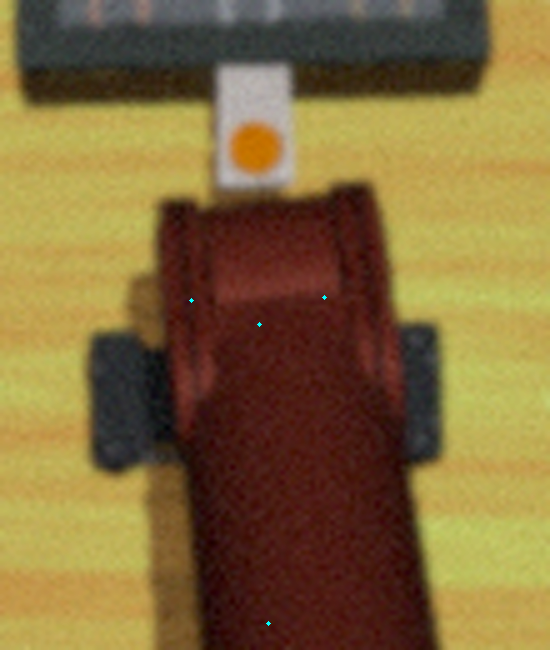

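```bash
python3 -m handwheel '[{"claw":0,"travel":[0,0.004,0.05],"roll":0.01},{"claw":0,"travel":[0,0.004,0.045],"roll":0},{"claw":0,"travel":[0,0,0.013],"roll":0},{"claw":0,"travel":[0,0,0],"roll":0},{"claw":0,"travel":[0,0,0],"roll":0}]'
python3 - <<'E'
from h import *
plan(.6098,-.0176,.054,2.6)
E
```

```text
time_s: 8.13
eef_pos: [0.505, -0.0243, 0.0538]
ee_rot: [-3.141, -0.065, 0.002]
force: [-0.3, 0.4, -9.6]
finger_gap: 0.0137
t 8.13 pos [ 0.505  -0.0243  0.0538] yaw 2.37 tilt 0.06 F [-0.3  0.4 -9.6] gap 0.0137 q [ 0.3   0.23 -0.38  1.98  0.1   0.95 -1.66]
 travel units [ 0.525 -0.012 -0.001] dist 0.105 roll units -0.008 (tool z down: +roll = -yaw)
```

```bash
python3 -m handwheel '[{"claw":0,"travel":[0.04,-0.003,0],"roll":-0.008},{"claw":0,"travel":[0.06,-0.003,0],"roll":0},{"claw":0,"travel":[0.06,-0.003,0],"roll":0},{"claw":0,"travel":[0.06,-0.003,0],"roll":0},{"claw":0,"travel":[0.06,0,0],"roll":0},{"claw":0,"travel":[0,0,0],"roll":0},{"claw":0,"travel":[0,0,0],"roll":0}]'
python3 -c "
from h import *
plan(.6098,-.0176,.054,2.6)"
```

```text
time_s: 8.72
eef_pos: [0.5622, -0.0189, 0.0545]
ee_rot: [-3.14, -0.072, -0.001]
force: [0.2, 0.3, -9.4]
finger_gap: 0.0133
t 8.72 pos [ 0.5622 -0.0189  0.0545] yaw 2.64 tilt 0.05 F [ 0.2  0.3 -9.4] gap 0.0133 q [ 0.27  0.33 -0.36  1.85  0.14  0.98 -1.68]
 travel units [0.238 0.004 0.003] dist 0.048 roll units 0.001 (tool z down: +roll = -yaw)
```

```bash
python3 -m handwheel '[{"claw":0,"travel":[0.05,0,0],"roll":0},{"claw":0,"travel":[0.06,0,0.002],"roll":0},{"claw":0,"travel":[0.06,0,0],"roll":0},{"claw":0,"travel":[0.045,0,0],"roll":0},{"claw":0,"travel":[0.023,0,0],"roll":0},{"claw":0,"travel":[0,0,0],"roll":0},{"claw":0,"travel":[0,0,0],"roll":0}]'
python3 - <<'E'
from h import *
plan(.6098,-.0176,.050,2.6)
s=arm.get_state();p=s['eef_pos']
f=jackpts(p[0],p[1],np.radians(2.6),p[2]-.05)
d=[(f((x/1000,y/1000,z/1000)),(255,255,0)) for x,y,z in [(85,40,9),(85,-40,9),(-140,40,9),(-140,-40,9),(60,0,60),(-115,0,71)]]
c=arm.read_camera('scene'); crop(c,250,190,370,300,6,'s8.png',d)
E
```

```text
time_s: 9.3
eef_pos: [0.6083, -0.0169, 0.0537]
ee_rot: [-3.141, -0.072, 0.001]
force: [-0.0, 0.2, -8.8]
finger_gap: 0.0138
t 9.3 pos [ 0.6083 -0.0169  0.0537] yaw 2.63 tilt 0.05 F [-0.   0.2 -8.8] gap 0.0138 q [ 0.24  0.42 -0.35  1.74  0.16  1.02 -1.7 ]
 travel units [0.007 0.004 0.019] dist 0.004 roll units 0.001 (tool z down: +roll = -yaw)
```

View pics/s8.png

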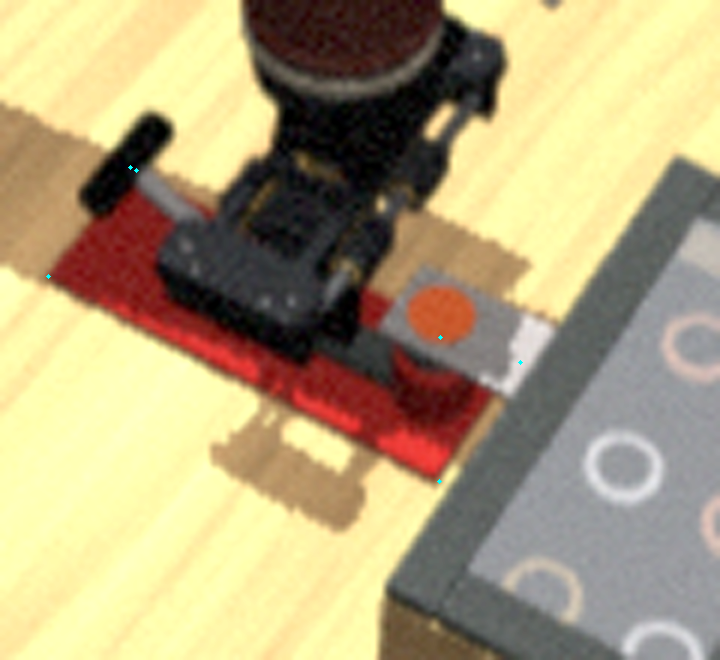

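```bash
python3 -m handwheel '[{"claw":0,"travel":[0.007,0.003,0],"roll":0},{"claw":0,"travel":[0,0,0.008],"roll":0},{"claw":0,"travel":[0,0,0.008],"roll":0},{"claw":0,"travel":[0,0,0.005],"roll":0},{"claw":0,"travel":[0,0,0],"roll":0},{"claw":0,"travel":[0,0,0],"roll":0}]'
python3 -c "
from h import *
plan(.6098,-.0176,.050,2.6)"
```

```text
time_s: 9.85
eef_pos: [0.6099, -0.0176, 0.0499]
ee_rot: [3.141, 0.072, -0.001]
force: [-2.2, 0.1, -3.7]
finger_gap: 0.0134
t 9.85 pos [ 0.6099 -0.0176  0.0499] yaw 2.63 tilt 0.02 F [-2.2  0.1 -3.7] gap 0.0134 q [ 0.24  0.42 -0.35  1.73  0.17  1.01 -1.7 ]
 travel units [-0.001 -0.    -0.001] dist 0.0 roll units 0.001 (tool z down: +roll = -yaw)
```

```bash
python3 -m handwheel '[{"claw":0,"travel":[0,0,0.004],"roll":0},{"claw":0.2,"travel":[0,0,0],"roll":0},{"claw":0.4,"travel":[0,0,0],"roll":0},{"claw":0.6,"travel":[0,0,0],"roll":0},{"claw":0.6,"travel":[0,0,0],"roll":0},{"claw":0.6,"travel":[0,0,0],"roll":0},{"claw":0.6,"travel":[0,0,0],"roll":0},{"claw":0.6,"travel":[0,0,0],"roll":0},{"claw":0.6,"travel":[0,0,0],"roll":0}]'
python3 -c "
from h import *
plan(.6098,-.0176,.12,2.6)"
```

```text
time_s: 10.6
eef_pos: [0.6102, -0.0175, 0.049]
ee_rot: [-3.141, -0.072, -0.0]
force: [0.0, -0.3, -0.4]
finger_gap: 0.0503
t 10.6 pos [ 0.6102 -0.0175  0.049 ] yaw 2.63 tilt 0.01 F [ 0.  -0.3 -0.4] gap 0.0503 q [ 0.24  0.43 -0.35  1.73  0.17  1.01 -1.7 ]
 travel units [-0.002  0.    -0.355] dist 0.071 roll units 0.001 (tool z down: +roll = -yaw)
```

```bash
python3 -m handwheel '[{"claw":0.6,"travel":[0,0,-0.06],"roll":0},{"claw":0.6,"travel":[0,0,-0.12],"roll":0},{"claw":0.6,"travel":[0,0,-0.14],"roll":0},{"claw":0.4,"travel":[0,0,-0.12],"roll":0},{"claw":0,"travel":[-0.1,0,0],"roll":0},{"claw":0,"travel":[-0.14,0,0],"roll":0},{"claw":0,"travel":[-0.14,0,0],"roll":0},{"claw":0,"travel":[-0.14,0,0],"roll":0},{"claw":0,"travel":[-0.06,0,0],"roll":0},{"claw":0,"travel":[0,0,0],"roll":0},{"claw":0,"travel":[0,0,0],"roll":0}]' 20
python3 - <<'E'
from h import *
plan(.4949,-.0230,.12,2.6)
f=jackpts(.6100,-.0176,np.radians(2.6),0)
d=[(f((x/1000,y/1000,z/1000)),(255,255,0)) for x,y,z in [(85,40,9),(85,-40,9),(-140,40,9),(-140,-40,9),(60,0,60),(-115,-30,71),(-115,30,71)]]
c=arm.read_camera('scene'); crop(c,250,190,370,300,6,'s9.png',d)
c=arm.read_camera('top'); crop(c,240,120,350,250,5,'t9.png',d)
E
```

```text
time_s: 11.52
eef_pos: [0.4947, -0.023, 0.1382]
ee_rot: [3.14, 0.072, 0.003]
force: [1.0, -0.1, -0.2]
finger_gap: 0.0071
t 11.52 pos [ 0.4947 -0.023   0.1382] yaw 2.62 tilt 0.11 F [ 1.  -0.1 -0.2] gap 0.0071 q [ 0.32  0.11 -0.38  1.93  0.05  1.12 -1.61]
 travel units [0.001 0.    0.091] dist 0.018 roll units 0.001 (tool z down: +roll = -yaw)
```

View pics/s9.png

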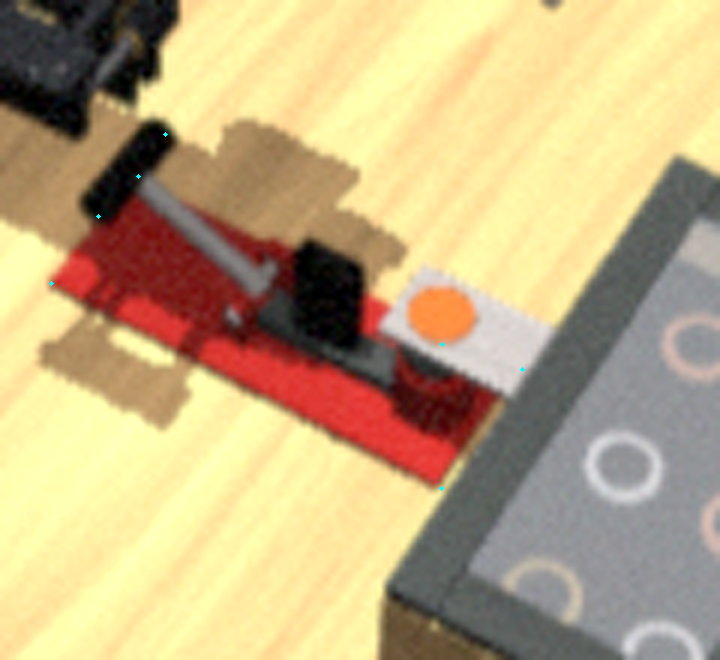

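View pics/t9.png

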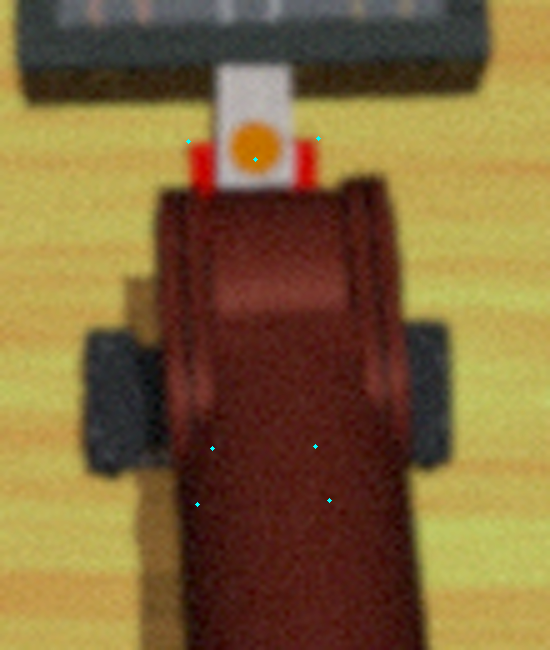

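```bash
python3 -m handwheel '[{"claw":0,"travel":[0,0,0.08],"roll":0},{"claw":0,"travel":[0,0,0.08],"roll":0},{"claw":0,"travel":[0,0,0.08],"roll":0},{"claw":0,"travel":[0,0,0.03],"roll":0},{"claw":0,"travel":[0,0,0],"roll":0},{"claw":0,"travel":[0,0,0],"roll":0}]'
python3 - <<'E'
from h import *
plan(.4945,-.0230,.081,2.6)
c=arm.read_camera('scene'); crop(c,240,180,370,290,6,'s10.png')
E
```

```text
time_s: 12.12
eef_pos: [0.4949, -0.0226, 0.0832]
ee_rot: [-3.14, -0.072, 0.0]
force: [0.4, 0.7, 0.6]
finger_gap: 0.0005
t 12.12 pos [ 0.4949 -0.0226  0.0832] yaw 2.64 tilt 0.03 F [0.4 0.7 0.6] gap 0.0005 q [ 0.31  0.17 -0.38  1.98  0.08  1.   -1.63]
 travel units [-0.002  0.002  0.011] dist 0.002 roll units 0.001 (tool z down: +roll = -yaw)
```

View pics/s10.png

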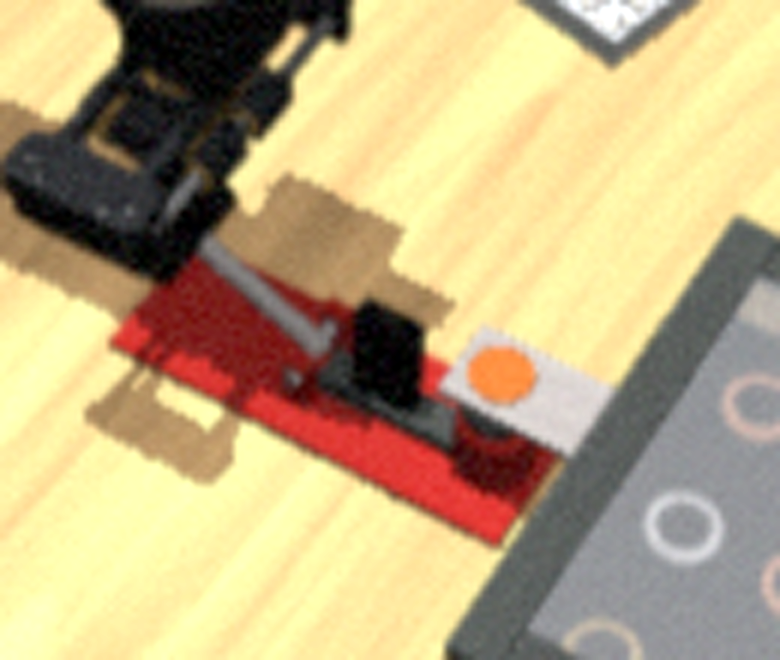

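```bash
python3 -m handwheel '[{"claw":0,"travel":[-0.008,0,0.03],"roll":0},{"claw":0,"travel":[-0.008,0,0.02],"roll":0},{"claw":0,"travel":[-0.007,0,0.02],"roll":0},{"claw":0,"travel":[-0.007,0,0.02],"roll":0},{"claw":0,"travel":[0,0,0],"roll":0},{"claw":0,"travel":[0,0,0],"roll":0}]'
python3 - <<'E'
from h import *
plan(.4855,-.0230,.040,2.6)
c=arm.read_camera('scene'); crop(c,240,180,370,290,6,'s11.png')
E
```

```text
time_s: 12.67
eef_pos: [0.4875, -0.0232, 0.0652]
ee_rot: [3.14, 0.072, -0.002]
force: [-6.4, 0.3, 9.3]
finger_gap: 0.0002
t 12.67 pos [ 0.4875 -0.0232  0.0652] yaw 2.63 tilt 0.08 F [-6.4  0.3  9.3] gap 0.0002 q [ 0.31  0.18 -0.38  2.01  0.08  0.96 -1.64]
 travel units [-0.01  -0.001  0.126] dist 0.025 roll units 0.001 (tool z down: +roll = -yaw)
```

View pics/s11.png

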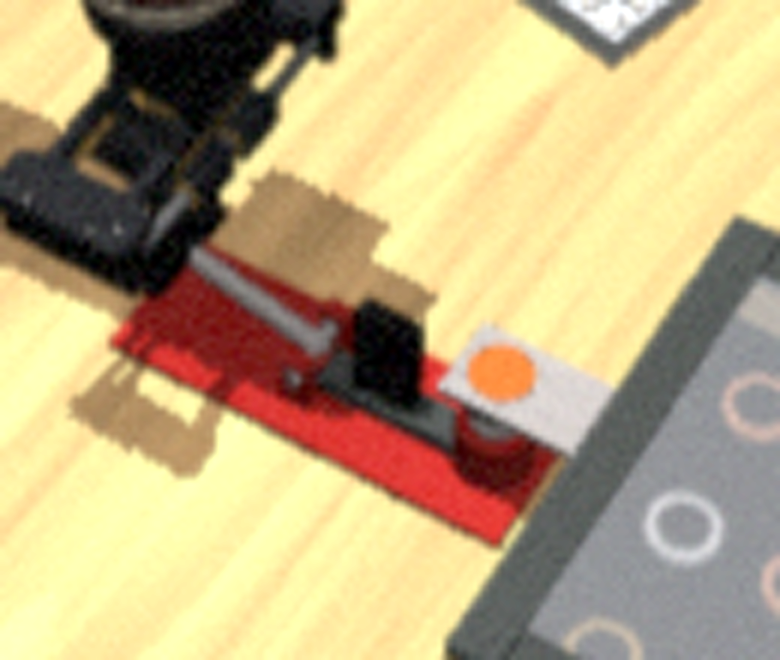

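```bash
python3 -m handwheel '[{"claw":0,"travel":[-0.013,0,0.022],"roll":0},{"claw":0,"travel":[-0.011,0,0.022],"roll":0},{"claw":0,"travel":[-0.007,0,0.022],"roll":0},{"claw":0,"travel":[-0.006,0,0.022],"roll":0},{"claw":0,"travel":[-0.004,0,0.022],"roll":0},{"claw":0,"travel":[-0.002,0,0.018],"roll":0},{"claw":0,"travel":[0,0,0],"roll":0},{"claw":0,"travel":[0,0,0],"roll":0}]'
python3 - <<'E'
from h import *
plan(.4835,-.0230,.040,2.6)
c=arm.read_camera('scene'); crop(c,240,180,370,290,6,'s12.png')
E
```

```text
time_s: 13.38
eef_pos: [0.4807, -0.0235, 0.0404]
ee_rot: [3.141, 0.072, 0.003]
force: [-2.5, 0.2, 8.6]
finger_gap: 0.0002
t 13.38 pos [ 0.4807 -0.0235  0.0404] yaw 2.63 tilt 0.13 F [-2.5  0.2  8.6] gap 0.0002 q [ 0.31  0.2  -0.38  2.05  0.1   0.9  -1.65]
 travel units [ 0.014 -0.002  0.002] dist 0.003 roll units 0.001 (tool z down: +roll = -yaw)
```

View pics/s12.png

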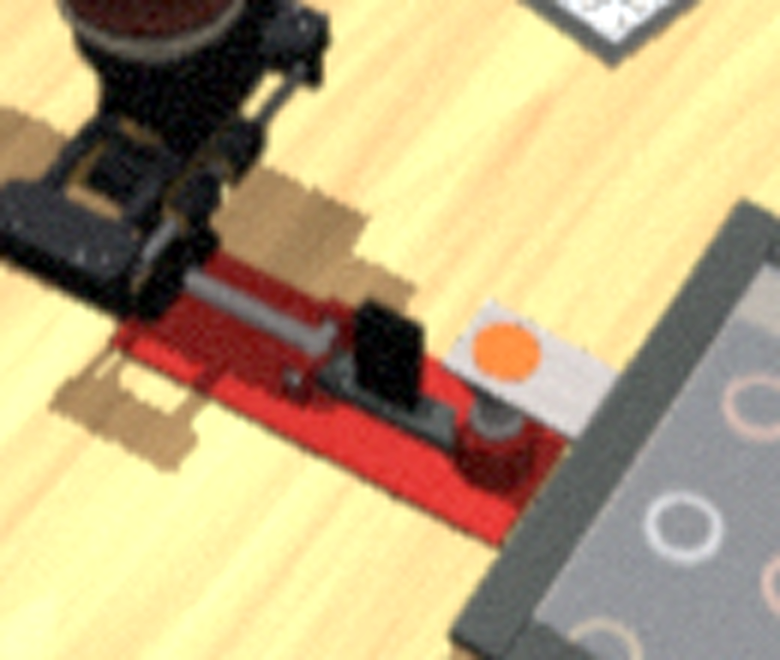

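```bash
python3 -m handwheel '[{"claw":0,"travel":[0,0,0.01],"roll":0},{"claw":0,"travel":[0,0,0.01],"roll":0},{"claw":0,"travel":[0,0,0],"roll":0},{"claw":0,"travel":[0,0,0],"roll":0}]'
python3 - <<'E'
from h import *
plan(.4835,-.0230,.040,2.6)
E
```

```text
time_s: 13.77
eef_pos: [0.4808, -0.0235, 0.0385]
ee_rot: [3.14, 0.072, 0.003]
force: [-13.3, 0.3, 39.0]
finger_gap: 0.0005
t 13.77 pos [ 0.4808 -0.0235  0.0385] yaw 2.63 tilt 0.13 F [-13.3   0.3  39. ] gap 0.0005 q [ 0.31  0.2  -0.38  2.05  0.1   0.9  -1.65]
 travel units [ 0.014 -0.002 -0.008] dist 0.003 roll units 0.001 (tool z down: +roll = -yaw)
```

```bash
python3 -m handwheel '[{"claw":0,"travel":[0,0,-0.015],"roll":0},{"claw":0,"travel":[0.002,0,-0.015],"roll":0},{"claw":0,"travel":[0.004,0,-0.022],"roll":0},{"claw":0,"travel":[0.006,0,-0.022],"roll":0},{"claw":0,"travel":[0.007,0,-0.022],"roll":0},{"claw":0,"travel":[0.008,0,-0.022],"roll":0},{"claw":0,"travel":[0.01,0,-0.022],"roll":0},{"claw":0,"travel":[0.012,0,-0.022],"roll":0},{"claw":0,"travel":[0.01,0,-0.022],"roll":0},{"claw":0,"travel":[0.01,0,-0.022],"roll":0},{"claw":0,"travel":[0,0,-0.04],"roll":0},{"claw":0,"travel":[0,0,-0.04],"roll":0}]'
python3 -m handwheel '[{"claw":0,"travel":[0,0,-0.04],"roll":0},{"claw":0,"travel":[0,0,0],"roll":0},{"claw":0,"travel":[0,0,0],"roll":0},{"claw":0,"travel":[0,0,0],"roll":0},{"claw":0,"travel":[0,0,0],"roll":0},{"claw":0,"travel":[0,0,0],"roll":0}]'
python3 - <<'E'
from h import *
plan(.4945,-.0230,.083,2.6)
f=jackpts(.6100,-.0176,np.radians(2.6),0)
d=[(f((x/1000,y/1000,z/1000)),(255,255,0)) for x,y,z in [(85,40,9),(85,-40,9),(-140,40,9),(-140,-40,9),(60,0,60),(-115,-30,71),(-115,30,71)]]
c=arm.read_camera('scene'); crop(c,250,190,370,300,6,'s13.png',d)
c=arm.read_camera('top'); crop(c,240,120,350,250,5,'t13.png',d)
E
```

```text
time_s: 14.77
eef_pos: [0.4935, -0.0229, 0.0931]
ee_rot: [-3.141, -0.072, -0.0]
force: [0.1, -0.1, 0.1]
finger_gap: 0.0003
time_s: 15.27
eef_pos: [0.4932, -0.0229, 0.1001]
ee_rot: [-3.141, -0.072, 0.001]
force: [0.7, 0.1, 0.1]
finger_gap: 0.0007
t 15.27 pos [ 0.4932 -0.0229  0.1001] yaw 2.63 tilt 0.04 F [0.7 0.1 0.1] gap 0.0007 q [ 0.31  0.15 -0.38  1.97  0.06  1.04 -1.62]
 travel units [0.007 0.001 0.086] dist 0.017 roll units 0.001 (tool z down: +roll = -yaw)
```

View pics/s13.png

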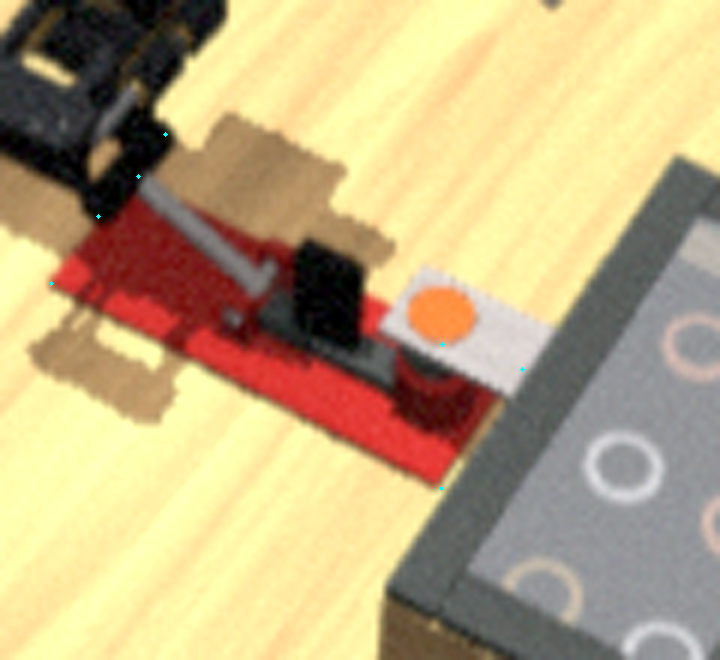

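View pics/t13.png

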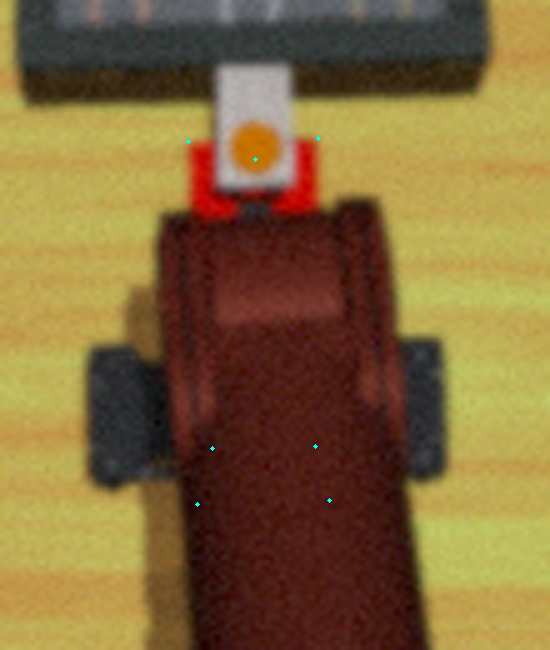

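The handle is fully up again with the lid shut, and the jack hasn't moved. Now the second stroke.

```bash
python3 -m handwheel '[{"claw":0,"travel":[0.004,0,0.05],"roll":0},{"claw":0,"travel":[0,0,0.035],"roll":0},{"claw":0,"travel":[-0.011,0,0.022],"roll":0},{"claw":0,"travel":[-0.011,0,0.02],"roll":0},{"claw":0,"travel":[-0.01,0,0.02],"roll":0},{"claw":0,"travel":[-0.01,0,0.02],"roll":0},{"claw":0,"travel":[-0.008,0,0.022],"roll":0},{"claw":0,"travel":[-0.007,0,0.022],"roll":0},{"claw":0,"travel":[-0.006,0,0.022],"roll":0},{"claw":0,"travel":[-0.004,0,0.022],"roll":0},{"claw":0,"travel":[-0.004,0,0.022],"roll":0},{"claw":0,"travel":[0,0,0.02],"roll":0}]'
python3 -m handwheel '[{"claw":0,"travel":[0,0,0],"roll":0},{"claw":0,"travel":[0,0,0],"roll":0},{"claw":0,"travel":[0,0,0],"roll":0}]'
python3 - <<'E'
from h import *
plan(.481,-.0230,.0385,2.6)
E
```

```text
time_s: 16.37
eef_pos: [0.4789, -0.0236, 0.041]
ee_rot: [3.14, 0.072, -0.003]
force: [-5.7, -0.6, 10.7]
finger_gap: 0.0006
time_s: 16.62
eef_pos: [0.4789, -0.0236, 0.041]
ee_rot: [3.141, 0.072, -0.003]
force: [-5.6, -0.3, 9.6]
finger_gap: 0.0002
t 16.62 pos [ 0.4789 -0.0236  0.041 ] yaw 2.63 tilt 0.12 F [-5.6 -0.3  9.6] gap 0.0002 q [ 0.31  0.2  -0.38  2.05  0.09  0.91 -1.65]
 travel units [ 0.011 -0.002  0.013] dist 0.003 roll units 0.001 (tool z down: +roll = -yaw)
```

```bash
python3 -m handwheel '[{"claw":0,"travel":[0,0,0.012],"roll":0},{"claw":0,"travel":[0,0,0.007],"roll":0},{"claw":0,"travel":[0,0,0],"roll":0},{"claw":0,"travel":[0,0,0],"roll":0},{"claw":0,"travel":[0,0,0],"roll":0}]'
python3 - <<'E'
from h import *
plan(.481,-.0230,.0385,2.6)
f=jackpts(.6100,-.0176,np.radians(2.6),0)
d=[(f((x/1000,y/1000,z/1000)),(255,255,0)) for x,y,z in [(85,40,9),(85,-40,9),(-140,40,9),(-140,-40,9),(60,0,88),(-125,-30,30),(-125,30,30)]]
c=arm.read_camera('scene'); crop(c,250,190,370,300,6,'s14.png',d); cv2.imwrite('pics/s14f.png',c['pixels'][:,:,::-1])
c=arm.read_camera('top'); crop(c,240,120,350,250,5,'t14.png',d)
E
```

```text
time_s: 17.03
eef_pos: [0.4789, -0.0236, 0.0389]
ee_rot: [3.14, 0.072, -0.003]
force: [-15.1, -0.3, 31.6]
finger_gap: 0.0004
t 17.03 pos [ 0.4789 -0.0236  0.0389] yaw 2.62 tilt 0.14 F [-15.1  -0.3  31.6] gap 0.0004 q [ 0.31  0.2  -0.38  2.05  0.1   0.9  -1.65]
 travel units [ 0.01  -0.003  0.002] dist 0.002 roll units 0.001 (tool z down: +roll = -yaw)
```

View pics/s14.png

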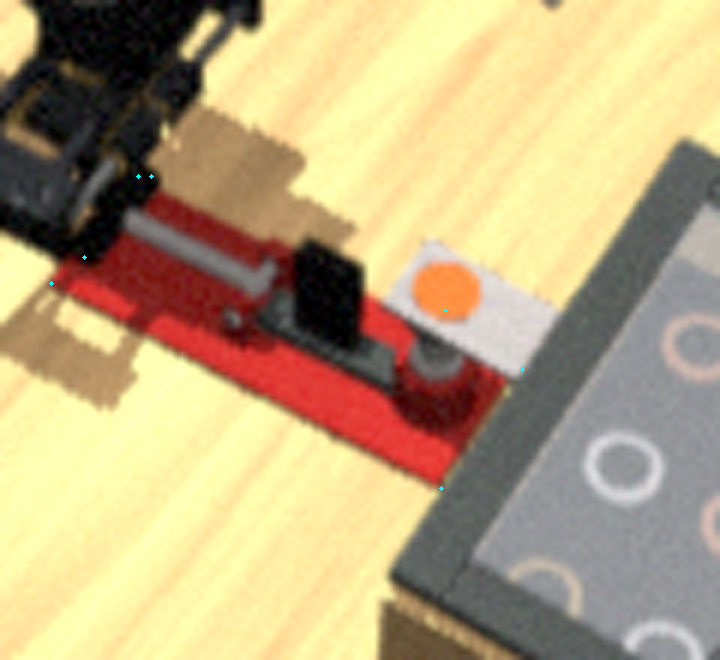

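View pics/t14.png

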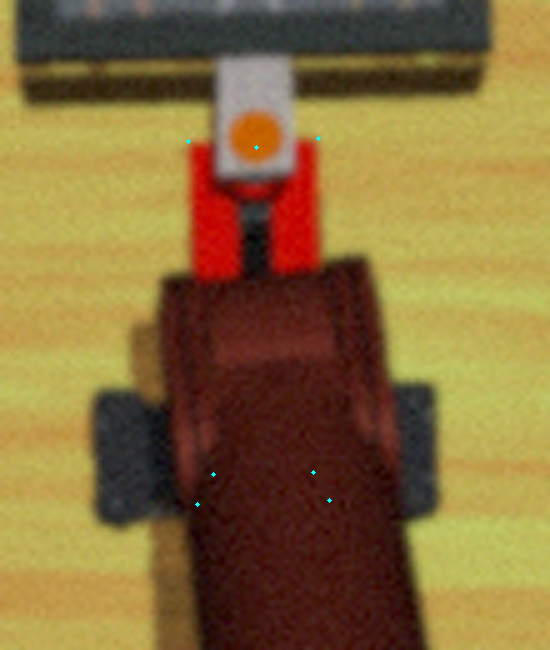

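View pics/s14f.png

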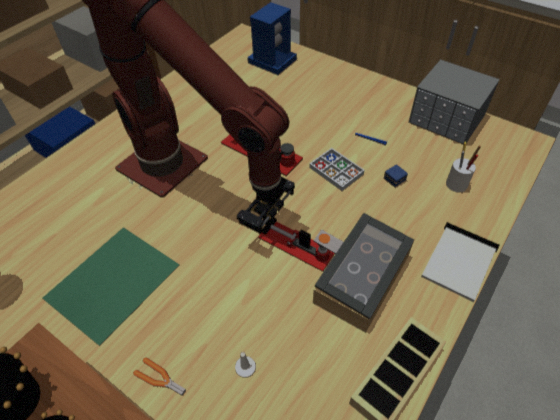

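```bash
python3 -m handwheel '[{"claw":0,"travel":[0,0,0],"roll":0},{"claw":0,"travel":[0,0,0],"roll":0},{"claw":0,"travel":[0,0,0],"roll":0},{"claw":0,"travel":[0,0,0],"roll":0},{"claw":0,"travel":[0,0,0],"roll":0},{"claw":0,"travel":[0,0,0],"roll":0}]'
python3 -c "
from h import *
print(arm.finish_job())"
```

```text
time_s: 17.63
eef_pos: [0.4789, -0.0236, 0.0389]
ee_rot: [3.14, 0.072, -0.003]
force: [-14.6, 0.2, 31.9]
finger_gap: 0.0004
the job is handed in; nothing more can be done
None
```

The job is handed in at about 17.6 s of the 58 s, with the jack alone holding the lid up and the arm pressing the handle down.

**What I did:**
- I picked the smaller red jack up by its fin and set it flat, in line with the case and with its saddle under the lift point.
- I pressed the handle to the stop at about 39 N, then let it come all the way up. The tool was clear of the bar, and the pictures showed the handle up and the lid shut.
- I pressed it fully down a second time.

**Last checks:**
- **Hold:** the tool is steady at z = 38.9 mm with about 32 N down and 15 N sideways, on the fingertips. The bar sits at its lower stop.
- **Lid and jack:** the pictures show the lid raised on the saddle, and the jack did not shift between strokes.
- **Bystanders:** in the last scene picture they look to be where they started. I judged this by eye and did not measure it.

**Disagreements:**
- **Centring:** the two cameras differed by about 3 mm on the lift point. The pictures lagged my fitted positions for both jack and lift point by about 0.5 px (1–2 mm) in the same direction. Relative centring should therefore be good to 1–2 mm, but the top camera could not confirm it because the tongue and the arm hide the saddle.
- **Networks:** the first "lift_point" detections fell on the case and the pliers, and "jack" and "case" were sometimes mixed up. I used the orange disc and fitted corners instead.

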